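Hook the kitchen window's stay on its peg, half open

TASK

Take the window stay by its knob, push the spring-shut casement open with it, and drop the middle of the stay's three holes over the peg on the sill so that the bar lies fully down and holds the window half open; then let go. Feel for the peg gently, without pressing the bar hard on it (keep under 20 N), and leave the other things on the sill and counter where they stand.

Things in the scene. Friction and masses are not known exactly. Their poses are not given: they have to be found in the camera images.
- window: Low wooden window frame on the counter. Origin at counter level under the middle of the opening; x points outdoors (away from the robot), y along the frame to the hinge side, z up. The sill is a board 30 mm high from x = -170 to +30 mm, 620 mm long; jambs from y = +-195 mm outwards, head rail 246 mm above the counter.
- sash (a joint): Glazed sash, 385 mm wide, 195 high. Upright hinge at x = 0.012, y = 0.192 of the window frame. 0 = shut (as it starts); grows as it swings outdoors (anticlockwise from above), limit 0.95 rad. A closer spring always pushes it shut with 0.8 x (0.5 + angle) N m, damped by 2 N m s.
- stay_eye (a joint): Swivel of the stay on the sash, upright axis 200 mm from the hinge along the sash and 42 mm to its indoor side: with the sash shut it is at x = -0.030, y = -0.008 of the window frame. 0 = stay square to the sash, pointing indoors; positive = anticlockwise from above (knob towards the window's -y). Slight friction. Starts at 0.28 to 0.75.
- stay: The stay: flat steel bar 24 x 6 mm, 310 mm long, about 0.3 kg, running from its swivel along its own -x (indoors), z up. Origin on the swivel axis at the bar's underside, 36 mm above the counter. There it also hinges up and down: it falls by its weight, stops level 6 mm above the sill, and can be lifted 0.5 rad. Starts level, unhooked, to the -y side of the peg.
- knob (a point): Centre of the upright round steel knob at the stay's free end, 18 mm in diameter, from 10 to 44 mm above the bar's underside, 290 mm from the swivel axis; its centre lies 26 mm above the bar's underside. It sits on a rubber buffer that gives up and down by 1 mm per 1.5 N, at most 9 mm. This is what one takes hold of.
- hole_mid (a point): Centre of the middle one of three through holes, each 13 mm in diameter, in the bar's mid line at 130, 170 and 210 mm from the swivel axis (this one at 170), half-way through the bar's 6 mm. With it on the peg the sash stands open about 0.4 to 0.5 rad.
- peg_plate: Steel plate 70 x 38 x 4 mm on the sill with the upright peg: 10 mm in diameter to 21 mm above the sill, then a tip 7 mm wide to 24 mm. Origin: plate centre at sill level, 30 mm above the counter; axes as the window's, at its x = -0.11, y = 0. The peg is clamped on y = 0 in a slot along x, anywhere within 10 mm of the centre: not measured, find it by eye or feel.
- salt_jar: Bystander: squat jar 52 mm wide, 85 mm high, standing on the window's sill near its left end. Origin at the centre of its underside.
- soy_bottle: Bystander: bottle 56 mm wide, 150 mm high, on the sill near its right end. Origin at the centre of its underside.
- cup: Bystander: cup without handle, 68 mm wide, 65 mm high, on the counter just in front of the sill, left of the peg. Origin at the centre of its underside.
- bowl: Bystander: steel bowl 220 mm wide, 85 mm high, on the counter at the left. Origin at the centre of its underside.
- plate: Bystander: plate 180 mm wide, 20 mm high, on the counter at the right. Origin at the centre of its underside.
- ladle: Bystander: kitchen turner lying on the counter between the robot and the window. Origin at the centre of its underside.
- carton: Bystander: carton 60 x 90 x 190 mm standing at the right. Origin at the centre of its underside.

How it is judged:
By the outcome, as a careful person would: the job done as asked, in the order asked, and still so for the second after the job is handed in, with the robot touching nothing.
It also fails if it takes over 54 s, if anything falls off the work surface, if the arm or the gripper's body presses on something with over 40 N, if the wrist force passes 120 N, or if a joint passes its speed limit or range.

ROBOT

A 6-joint arm with a two-finger parallel gripper is mounted at the origin on the work surface. World frame = base frame: x ahead of the robot, y to its left, z up, the work surface at z = 0. Lengths are in m, angles in degrees, forces in N, time in s.
With the tool pointing down it reaches from about 0.3 to 0.75 m from the base axis. Payload 8.5 kg.
Tool frame: the origin (TCP) lies on the centre line of the jaws, within the pads' length; the fingertips stand 17 mm ahead of it and the grasp point (between the pads) lies 2 mm behind it (env.tcp_to_tips is the distance from the TCP to the fingertips, in m); z points along the fingers, y is the line along which they close (so a half turn about z gives the same grasp; the last joint's range is limited). The gripper opens to 85 mm and grips with 20 to 120 N. Pads are 22 mm wide; open, the fingers measure 114 mm over their backs; the gripper's body (76 mm by 85 mm) begins 54 mm behind the grasp point. The pads swing forward as they close: fully open they stand 13 mm farther back than shut.
Start: joints at [-80.804, 21.807, 74.336, -0, 83.858, -12.336], TCP at [0.202, -0.512, 0.248] pointing down, gripper open.
Joint ranges: [-178.18, 178.18], [-50.72, 133.34], [12.68, 142.11], [-81.47, 261.47], [9.98, 163.14], [-165.26, 165.26]. Speed limits (degrees/s): [136.94, 136.94, 180, 180, 180, 180].

INTERFACE

Orientations are given as a 3x3 rotation matrix whose columns are the frame's x, y, z axes.
In Python, from rig import env gives the robot as it stands. The module is installed in compiled form; this text tells all that it offers.
- The arm moves only by the shell command python3 -m pendant 'ROWS' [FORCE]. ROWS is JSON, a list of rows, each a list of 7 numbers: the opening, from 0 (shut) to 1 (fully open), then the shift along the tool's x, y, z in m, then the turn, a rotation vector about the tool's x, y, z in rad. A call has 1 to 5 rows; each row is the pose to reach, as a shift and turn from the pose commanded when the call began, along the tool's axes at that moment; what a row does not reach only later rows make up. A row lasts 1/8 s, in which the tool goes at most 62.5 mm and 10.7 degrees, less where a joint would pass 70% of its speed; a pose out of reach is approached as far as the arm can. A call with a gripper value outside its range is refused whole. The fingers move at their own pace and stop on an object; FORCE is the grip in N (left out, the last holds). Time passes only in rows, so rows that repeat a pose let the fingers close. It gives the time, the measured TCP pose, the force, the opening and the grip force at its end, in the units of the state.
- env.observe(): the state, without advancing time (a new reading comes with each control period).
- env.get_image(name): name is "side" or "top"; returns a dict with "image" (400x640x3 uint8, blue, green, red), "fx", "fy", "cx", "cy" (pixels), "k1" (the pictures are not rectified: a ray, as slopes to the right and down, at radius r is drawn at 1 + k1 r^2 times it, then the intrinsics apply), "pose" (4x4, takes a point from camera to world coordinates). Camera axes: x right, y up, looking along -z (the intrinsics and any distortion apply to the point x, -y, -z); pixel columns grow to the right and rows downward; lengths in m; the calibration is good to about 2 mm. A picture is of the moment at which its call begins. There is no depth.
- env.close_job(): hands the job in; it is judged then, once.
Trained networks look in the newest picture that a camera, given by its name, has taken for a name from the list of things; names that differ only in an ending like _2 or _b are one class to them, and where a whole thing is asked for, a point or a joint stands for the part that bears it (a point fixed in the world has none). Each returns a list of dicts, best first, with "conf" (0 to 1); they miss things now and then, are a little off and sometimes report something else, mostly with a low value. They report only what shows in the picture. A call takes as long as a camera call.
- env.find_in(camera, thing): "bbox" ([centre column, centre row, width, height] in pixels, round what is visible of it).
- env.trace(camera, thing): "mask" (400x640 bool, what is visible of it) and "bbox" ([centre column, centre row, width, height] in pixels, round what is visible of it).
- env.tip_of(camera, thing): "centre" ([column, row] in pixels: a listed point, or the origin of a listed thing).
The state is a dict: "time_s": time; "q": joint angles; "qvel": joint speeds; "joint_efforts": joint torques, N m; "position": TCP position; "tool_rot": TCP orientation; "ft_force": force on the tool from outside, world axes, zero at the start; "wrist_torque": the same for the moment, N m; "grip_width": finger opening in m; "gripper_force": force on a finger pad.
Only numpy, scipy, OpenCV 4.12 (cv2) and the standard library are available. Lean on these libraries where they do the work, as an engineer would, in place of code of your own. Each camera call takes 0.05 s, during which the arm holds its last target. There are 200 camera calls.

## Working session

There is one attempt and no reset: what is moved stays moved. The work goes in short steps, Python scripts to look and compute and a shell command to move; the robot and the scene stay as the last step left them, time stands still between calls to the robot, and variables do not carry over. Pictures are saved under pics/ and viewed, at most 10 in all, crops included, and the job is handed in when it is done.

```bash
mkdir -p pics; cat > h.py <<'E'
import numpy as np, cv2
from rig import env
def ray(im,uv):
    K=np.array([[im['fx'],0,im['cx']],[0,im['fy'],im['cy']],[0,0,1.]])
    p=cv2.undistortPoints(np.array([[uv]],float),K,np.array([im['k1'],0,0,0.]))[0,0]
    T=np.array(im['pose']); d=T[:3,:3]@np.array([p[0],-p[1],-1]); return T[:3,3],d/np.linalg.norm(d)
def atz(im,uv,z):
    o,d=ray(im,uv); return o+d*(z-o[2])/d[2]
def tri(rs):
    A=0;b=0
    for o,d in rs:
        P=np.eye(3)-np.outer(d,d);A=A+P;b=b+P@o
    x=np.linalg.solve(A,b); return x,[np.linalg.norm((np.eye(3)-np.outer(d,d))@(x-o)) for o,d in rs]
def proj(im,X):
    T=np.array(im['pose']);c=T[:3,:3].T@(np.array(X)-T[:3,3]);x,y=c[0]/-c[2],-c[1]/-c[2]
    s=1+im['k1']*(x*x+y*y);return np.array([im['fx']*x*s+im['cx'],im['fy']*y*s+im['cy']])
E
python3 - <<'E'
from h import *
np.set_printoptions(precision=4,suppress=True)
ims={n:env.get_image(n) for n in('side','top')}
for n,im in ims.items():
    cv2.imwrite(f'pics/{n}0.png',im['image']); print(n,np.array(im['pose']))
for t,z in [('knob',.062),('hole_mid',.039),('peg_plate',.03),('stay',.036),('window',0),('salt_jar',.03),('soy_bottle',.03),('cup',0)]:
    rs=[]
    for n,im in ims.items():
        r=env.tip_of(n,t)
        if r: 
            c=r[0]['centre'];rs.append(ray(im,c));print(t,n,round(r[0]['conf'],2),np.array(c),atz(im,c,z))
    if len(rs)==2: print('   tri',*tri(rs))
E
```

```text
side [[ 0.882   0.3586 -0.3058  0.0769]
 [-0.471   0.6913 -0.5479 -0.9959]
 [ 0.0149  0.6273  0.7787  1.3557]
 [ 0.      0.      0.      1.    ]]
top [[ 0.0214  0.9955 -0.0924  0.45  ]
 [-0.9995  0.0233  0.0193 -0.0748]
 [ 0.0213  0.092   0.9955  1.3068]
 [ 0.      0.      0.      1.    ]]
knob side 0.42 [295.  232.7] [ 0.4806 -0.1585  0.062 ]
knob top 0.39 [339.8 227.8] [ 0.4878 -0.1525  0.062 ]
   tri [ 0.486  -0.1523  0.0513] [np.float64(0.002234849805502005), np.float64(0.00223484980550188)]
hole_mid side 0.92 [310.4 207.6] [ 0.5874 -0.0698  0.039 ]
hole_mid top 0.74 [311.4 199.3] [ 0.5739 -0.0652  0.039 ]
   tri [ 0.5804 -0.0679  0.0396] [np.float64(0.007097236258423479), np.float64(0.00709723625842328)]
peg_plate side 0.47 [309.6 185.4] [0.6387 0.0331 0.03  ]
peg_plate top 0.56 [271.8 181.7] [0.6266 0.0589 0.03  ]
   tri [0.6402 0.0577 0.0026] [np.float64(0.01056368408998644), np.float64(0.010563684089986161)]
stay side 0.67 [323.4 174.4] [0.7097 0.0539 0.036 ]
stay top 0.94 [280.2 155.8] [0.7075 0.0349 0.036 ]
   tri [0.7002 0.0336 0.0608] [np.float64(0.002396239908476615), np.float64(0.0023962399084767965)]
window side 0.62 [328.9 176.1] [0.7418 0.0646 0.    ]
window top 0.96 [272.7 153.2] [0.7227 0.0622 0.    ]
   tri [0.7282 0.0581 0.0111] [np.float64(0.008291142538462136), np.float64(0.008291142538461875)]
salt_jar side 0.83 [279.  156.7] [0.6018 0.2242 0.03  ]
salt_jar top 0.58 [215.9 187.4] [0.6048 0.2314 0.03  ]
   tri [0.6061 0.234  0.0193] [np.float64(2.7630741959048614e-05), np.float64(2.763074195905638e-05)]
soy_bottle side 0.88 [348.  228.8] [ 0.6634 -0.2088  0.03  ]
cup side 0.81 [249.9 175.7] [0.4667 0.2095 0.    ]
cup top 0.78 [224.9 233. ] [0.4651 0.2039 0.    ]
   tri [0.4647 0.2024 0.0078] [np.float64(0.0003386194509301374), np.float64(0.00033861945093004663)]
```

```bash
python3 - <<'E'
import cv2,numpy as np
a=cv2.imread('pics/side0.png')[110:290,190:430];b=cv2.imread('pics/top0.png')[110:290,190:430]
cv2.imwrite('pics/c0.png',np.vstack([cv2.resize(x,(800,600),interpolation=cv2.INTER_CUBIC)[:, :] for x in(a,)]))
cv2.imwrite('pics/c1.png',cv2.resize(b,(800,600),interpolation=cv2.INTER_CUBIC))
E
```

```text
(no output)
```

View pics/c0.png

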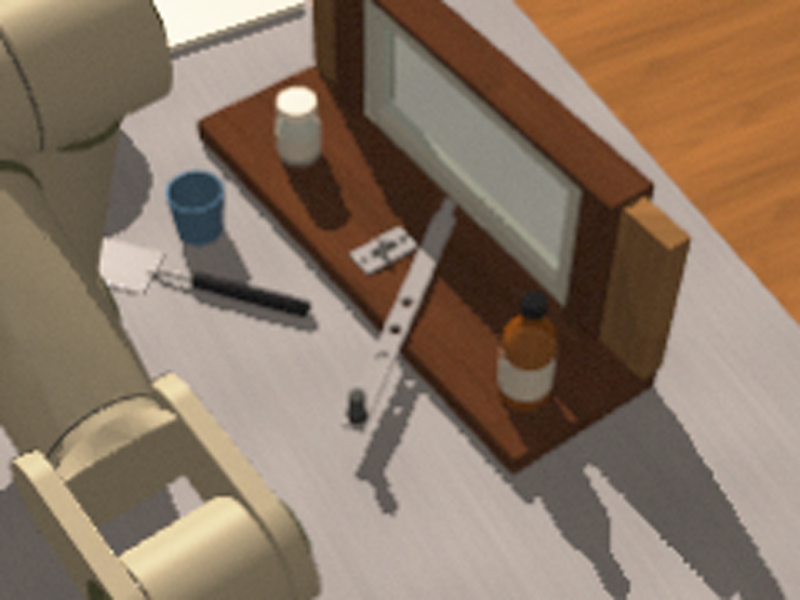

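View pics/c1.png

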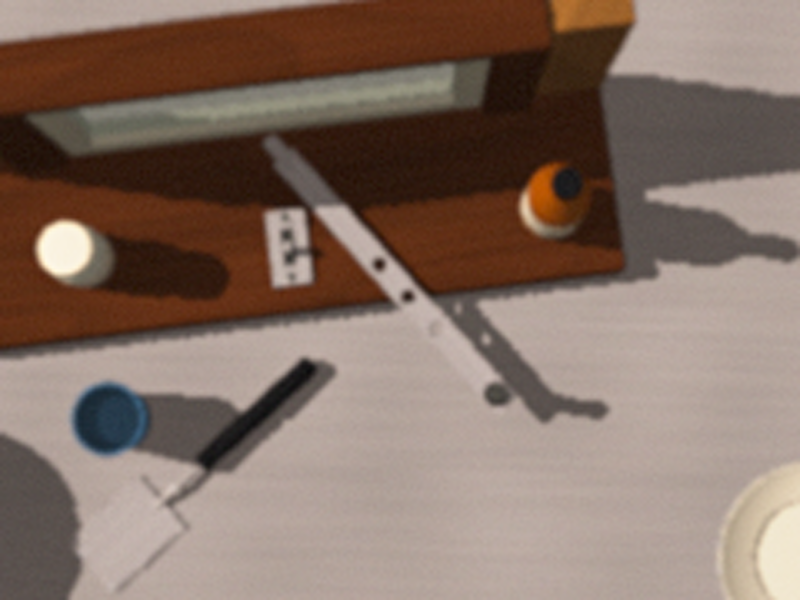

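View pics/side0.png

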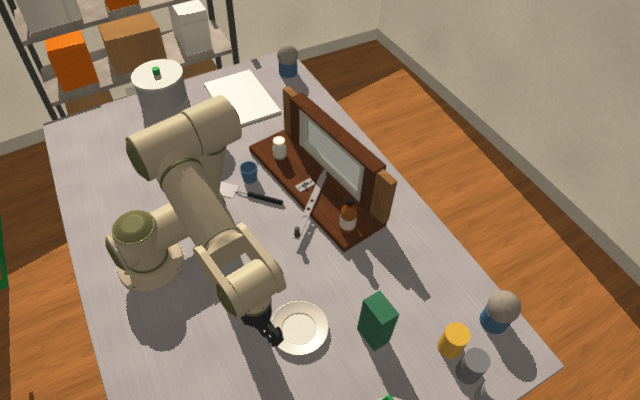

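The crops show the knob at side (297,231.5) and top (339,228), the holes and the plate clearly. `peg_plate` from the network was about 5 px off in the top view; by eye its centre is at (277,184). The bar lies to the -y side of the peg, as stated. I'll fit the window pose and stay angle jointly.

```bash
cat > fit.py <<'E'
from h import *
from scipy.optimize import least_squares
np.set_printoptions(precision=4,suppress=True)
ims={n:env.get_image(n) for n in('side','top')}
c=lambda u,v:(190+u*.3-.35,110+v*.3-.35)
def W(p,X): a=p[2];return np.array([p[0]+np.cos(a)*X[0]-np.sin(a)*X[1],p[1]+np.sin(a)*X[0]+np.cos(a)*X[1],X[2]])
def S(p,d,z): # point at distance d on stay, sash shut
    s=p[3];return W(p,[-.03-d*np.cos(s),-.008-d*np.sin(s),z])
obs=[]
for uv,(x,y) in {(265,210):(1,1),(305,207):(1,-1),(313,284):(-1,-1),(273,288):(-1,1)}.items(): obs.append(('top',c(*uv),lambda p,x=x,y=y:W(p,[-.11+x*.035,y*.019,.034])))
obs+= [('top',c(623,270),lambda p:W(p,[-.17,-.31,.03])),('side',c(516,460),lambda p:W(p,[-.17,-.31,.03])),('side',c(200,124),lambda p:W(p,[-.17,.31,.03])),('side',c(652,383),lambda p:W(p,[.03,-.31,.03]))]
for uv,d in [((379,264),.13),((408,296),.17),((436,328),.21)]: obs.append(('top',c(*uv),lambda p,d=d:S(p,d,.042)))
for uv,d in [((407,302),.13),((395,329),.17),((382,354),.21)]: obs.append(('side',c(*uv),lambda p,d=d:S(p,d,.042)))
obs+= [('top',c(497,390),lambda p:S(p,.29,.080)),('side',c(357,407),lambda p:S(p,.29,.062)),('side',c(450,205),lambda p:S(p,-.005,.042)),('top',c(271,142),lambda p:S(p,-.008,.042))]
f=lambda p:np.concatenate([proj(ims[n],g(p))-uv for n,uv,g in obs])
r=least_squares(f,[.72,.06,.1,.5],loss='soft_l1');p=r.x
if __name__=='__main__':
    print(p,np.degrees(p[2:]));print(r.fun.reshape(-1,2))
    print('knob',S(p,.29,.062),'swivel',S(p,0,.036),'plate',W(p,[-.11,0,.03]))
    print(env.observe()['tool_rot'])
    np.save('p.npy',p)
E
python3 fit.py
```

```text
[0.7306 0.0603 0.1417 0.6086] [ 8.1196 34.8674]
[[-0.2884  0.1467]
 [-0.0816 -0.3801]
 [ 0.0265 -1.1731]
 [-0.2432 -0.9266]
 [ 1.2058  0.1662]
 [-1.5844  0.4227]
 [-1.6218 -1.8263]
 [ 1.2622 -3.7242]
 [ 0.2716 -0.563 ]
 [ 0.2363 -0.4659]
 [ 0.5336 -0.3332]
 [-0.3672 -0.6202]
 [-0.3723 -0.6789]
 [-0.1806  0.0934]
 [ 0.4808  0.2355]
 [-0.4877 -1.9483]
 [-1.8172  2.9441]
 [ 3.0731  2.904 ]]
knob [ 0.4899 -0.1496  0.062 ] swivel [0.702  0.0481 0.036 ] plate [0.6217 0.0447 0.03  ]
[[ 0.9302  0.367   0.    ]
 [ 0.367  -0.9302 -0.0001]
 [-0.      0.0001 -1.    ]]
```

Fit residuals are mostly about 1 px, and the bar length and heights are consistent. Next I go above the knob, turning the tool's closing line square to the bar.

```bash
python3 -m pendant '[[1,0.05,-0.029,0.01,0,0,-0.09],[1,0.1,-0.058,0.02,0,0,-0.19],[1,0.15,-0.087,0.03,0,0,-0.28],[1,0.2,-0.116,0.04,0,0,-0.375],[1,0.25,-0.145,0.05,0,0,-0.375]]' 40; python3 - <<'E'
from h import *
o=env.observe();p=np.load('p.npy');R=o['tool_rot'];k=np.array([.4899,-.1496,.12])
print(np.array(R).T@(k-o['position']),o['time_s'])
E
```

```text
time_s: 1.62
position: [0.3822, -0.2835, 0.1982]
tool_rot: [[0.731, 0.683, 0.0], [0.683, -0.731, -0.0], [0.0, 0.001, -1.0]]
ft_force: [-0.1, -0.4, -0.3]
grip_width: 0.0857
gripper_force: 0.0
[ 0.1701323  -0.02430326  0.07820481] 1.625
```

```bash
python3 -m pendant '[[1,0.055,-0.008,0.025,0,0,0],[1,0.11,-0.016,0.05,0,0,0],[1,0.16,-0.023,0.07,0,0,0],[1,0.17,-0.024,0.078,0,0,0],[1,0.17,-0.024,0.078,0,0,0]]'; python3 - <<'E'
from h import *
np.set_printoptions(precision=4,suppress=True)
o=env.observe();R=np.array(o['tool_rot'])
ims={n:env.get_image(n) for n in('side','top')}
for n,im in ims.items():
    print(n,proj(im,[.4899,-.1496,.062]),[ (round(r['conf'],2),np.array(r['centre'])) for r in env.tip_of(n,'knob')][:2])
a=ims['side']['image'][170:260,240:360];b=ims['top']['image'][150:240,240:360]
cv2.imwrite('pics/d0.png',np.hstack([cv2.resize(x,(400,300),interpolation=cv2.INTER_CUBIC) for x in(a,b)]))
E
```

```text
time_s: 2.25
position: [0.4891, -0.1514, 0.1201]
tool_rot: [[0.73, 0.683, -0.001], [0.683, -0.73, 0.0], [-0.0, -0.001, -1.0]]
ft_force: [-0.0, -0.2, -0.1]
grip_width: 0.0851
gripper_force: 0.0
side [296.2596 229.7926] [(0.36, array([296.9, 231.2]))]
top [338.8488 227.0692] [(0.58, array([471.9, 216.2]))]
```

View pics/d0.png

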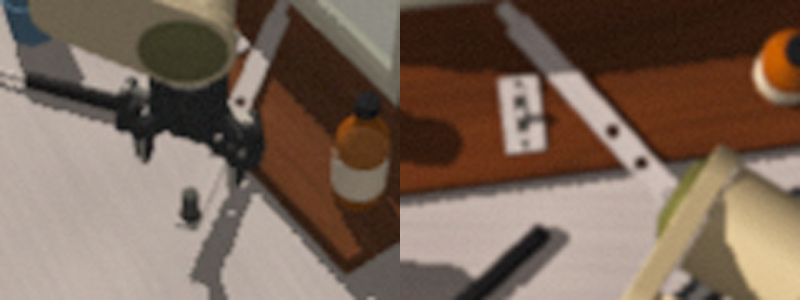

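The fingers straddle the knob, which is at side crop (190,205), about 4 mm nearer than the fit along the bar. Descending now and closing gently.

```bash
python3 -m pendant '[[1,-0.001,0,0.02,0,0,0],[1,-0.002,0,0.04,0,0,0],[1,-0.002,0,0.053,0,0,0],[1,-0.002,0,0.053,0,0,0]]' 40; python3 -m pendant '[[0.15,0,0,0,0,0,0],[0.15,0,0,0,0,0,0],[0.15,0,0,0,0,0,0],[0,0,0,0,0,0,0],[0,0,0,0,0,0,0]]' 40
```

```text
time_s: 2.95
position: [0.4873, -0.1531, 0.067]
tool_rot: [[0.732, 0.682, -0.001], [0.682, -0.732, 0.001], [-0.0, -0.001, -1.0]]
ft_force: [0.4, -0.7, 0.1]
grip_width: 0.0852
gripper_force: 0.0
time_s: 3.58
position: [0.4877, -0.1528, 0.0674]
tool_rot: [[0.731, 0.682, 0.0], [0.682, -0.731, -0.0], [0.0, 0.0, -1.0]]
ft_force: [-0.3, 0.1, 0.7]
grip_width: 0.0163
gripper_force: 39.0
```

Knob held (16 mm width, 39 N). Next, the peg position in the clear first pictures, with offset marks.

```bash
python3 - <<'E'
from fit import *
p=np.load('p.npy');out=[]
for n,(u0,v0) in {'side':(292,174),'top':(264,172)}.items():
    im=cv2.imread(f'pics/{n}0.png');z=16
    z1=cv2.resize(im[v0:v0+18,u0:u0+25],None,fx=z,fy=z,interpolation=cv2.INTER_CUBIC);z2=z1.copy()
    f=lambda X:tuple(int(v) for v in ((proj(ims[n],W(p,X))-[u0,v0]+.5)*z))
    for d,c in((-.01,(0,0,255)),(0,(0,255,0)),(.01,(255,0,0))):
        cv2.line(z2,f([-.11+d,0,.034]),f([-.11+d,0,.054]),c,1)
    for x,y in((1,1),(1,-1),(-1,-1),(-1,1)): cv2.circle(z2,f([-.11+x*.035,y*.019,.034]),3,(0,255,255),-1)
    out.append(np.hstack([z1,z2]))
cv2.imwrite('pics/peg.png',np.vstack(out)); print(out[0].shape)
E
```

```text
(288, 800, 3)
```

View pics/peg.png

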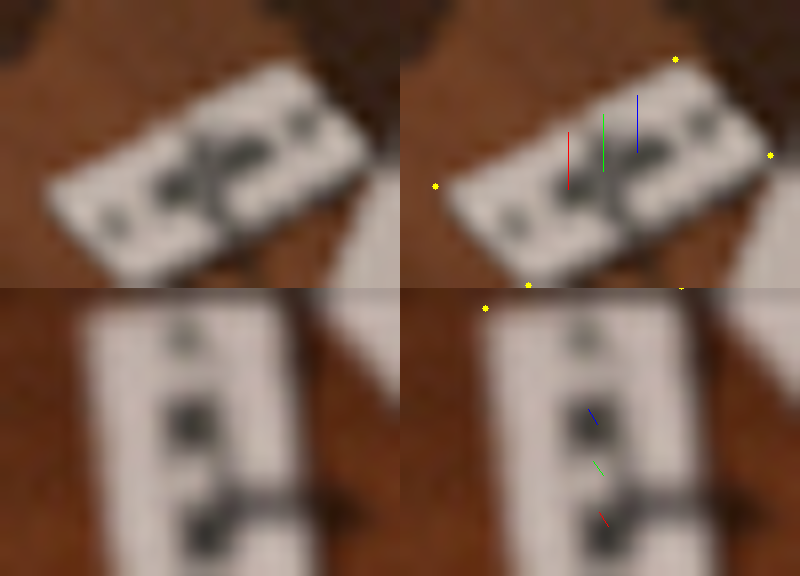

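The peg stands near the slot's middle (top zoom gap at (205,480), between slot ends at 425 and 537), so offset is about 0 ± 2 mm. Now a planner that turns sash angle, bar angle and lift into tool-frame rows.

```bash
cat > plan.py <<'E'
from h import *
from scipy.spatial.transform import Rotation as Ro
from scipy.optimize import brentq
np.set_printoptions(precision=4,suppress=True)
p=np.load('p.npy');c,s=np.cos(p[2]),np.sin(p[2]);Rw=np.array([[c,-s],[s,c]])
G=np.array([.4877,-.1528,.0674]);E=.002     # grasp TCP; knob centre E ahead of it along the bar
hinge0=p[:2]+Rw@[.012,.192]; r=Rw@[-.042,-.2]
# bar direction at grasp: towards fitted swivel; shift hinge so that the lengths agree
d=hinge0+r-G[:2];phi0=np.arctan2(d[1],d[0]);u=lambda f:np.array([np.cos(f),np.sin(f)])
hinge=G[:2]+(E+.29)*u(phi0)-r
rot=lambda a:np.array([[np.cos(a),-np.sin(a)],[np.sin(a),np.cos(a)]])
sw=lambda a:hinge+rot(a)@r
def pose(a,phi,th):
    R=Ro.from_euler('z',phi)*Ro.from_euler('y',th)   # bar frame: x knob->swivel (down by th), z up
    v=R.apply([-(.29+E),0,G[2]-.036])
    P=np.r_[sw(a),.036]+v
    M=R.as_matrix()@np.diag([1,-1,-1]); return P,M
peg=p[:2]+Rw@[-.11,0]
def over(pt,th):
    L=.17*np.cos(th)+.003*np.sin(th)
    a=brentq(lambda a:np.linalg.norm(sw(a)-pt)-L,0.1,.8);d=sw(a)-pt
    return a,np.arctan2(d[1],d[0])
def rel(o,P,M):
    R=np.array(o['tool_rot']);return np.r_[R.T@(P-o['position']),Ro.from_matrix(R.T@M).as_rotvec()]
E
python3 - <<'E'
from plan import *
o=env.observe()
a,f=over(peg,.2);print(phi0,'hinge shift',hinge-hinge0,'peg',peg,'over',a,f,over(peg,0))
print(pose(*over(peg,0),0)[0])
for w in [(0,phi0,.1),(0,phi0,.2)]+[(a*k/4,phi0,.2) for k in(1,2,3,4)]+[(a,phi0+(f-phi0)*k/3,.2) for k in(1,2,3)]: print(np.array(w),rel(o,*pose(*w)))
E
```

```text
0.7530532546276566 hinge shift [-0.0013 -0.0012] peg [0.6217 0.0447] over 0.4363155097334529 0.09371898641461561 (0.45054298767033624, np.float64(0.09851836411022835))
[0.5003 0.0327 0.0674]
[0.     0.7531 0.1   ] [ 0.0046  0.     -0.029  -0.     -0.1    -0.0023]
[0.     0.7531 0.2   ] [ 0.0121 -0.     -0.0574 -0.0002 -0.2    -0.0023]
[0.1091 0.7531 0.2   ] [ 0.0282  0.0154 -0.0574 -0.0002 -0.2    -0.0023]
[0.2182 0.7531 0.2   ] [ 0.0459  0.0289 -0.0574 -0.0002 -0.2    -0.0023]
[0.3272 0.7531 0.2   ] [ 0.065   0.0404 -0.0574 -0.0002 -0.2    -0.0023]
[0.4363 0.7531 0.2   ] [ 0.0852  0.0498 -0.0574 -0.0002 -0.2    -0.0023]
[0.4363 0.5333 0.2   ] [ 0.0918 -0.0113 -0.0574  0.0218 -0.1993  0.2168]
[0.4363 0.3135 0.2   ] [ 0.1115 -0.0694 -0.0574  0.0438 -0.1969  0.4358]
[0.4363 0.0937 0.2   ] [ 0.1435 -0.1218 -0.0574  0.0658 -0.1928  0.6548]
```

```bash
python3 -m pendant '[[0,0.002,0,-0.0145,0,-0.05,0],[0,0.0045,0,-0.029,0,-0.1,0],[0,0.008,0,-0.043,0,-0.15,0],[0,0.012,0,-0.0575,0,-0.2,0],[0,0.012,0,-0.0575,0,-0.2,0]]' 50; python3 - <<'E'
from plan import *
o=env.observe();print(rel(o,*pose(0,phi0,.2)))
a,f=over(peg,.2)
for w in [(a*k/8,phi0,.2) for k in range(1,9)]: print(rel(o,*pose(*w)))
E
```

```text
time_s: 4.3
position: [0.4968, -0.1444, 0.1251]
tool_rot: [[0.716, 0.683, -0.144], [0.669, -0.73, -0.136], [-0.199, 0.001, -0.98]]
ft_force: [-1.6, -1.5, -1.1]
grip_width: 0.0162
gripper_force: 49.3
[-0.0002 -0.0001  0.0004  0.0007 -0.0001 -0.0012]
[ 0.0075  0.0078 -0.0012  0.0007 -0.0001 -0.0012]
[ 0.0156  0.0153 -0.0028  0.0007 -0.0001 -0.0012]
[ 0.0241  0.0223 -0.0045  0.0007 -0.0001 -0.0012]
[ 0.0329  0.0289 -0.0063  0.0007 -0.0001 -0.0012]
[ 0.0421  0.0349 -0.0081  0.0007 -0.0001 -0.0012]
[ 0.0516  0.0404 -0.0101  0.0007 -0.0001 -0.0012]
[ 0.0614  0.0454 -0.012   0.0007 -0.0001 -0.0012]
[ 0.0714  0.0498 -0.0141  0.0007 -0.0001 -0.0012]
```

```bash
python3 -m pendant '[[0,0.0055,0.006,-0.001,0,0,0],[0,0.0115,0.012,-0.002,0,0,0],[0,0.019,0.018,-0.0035,0,0,0],[0,0.026,0.0235,-0.005,0,0,0],[0,0.033,0.029,-0.0065,0,0,0]]'; python3 - <<'E'
from plan import *
o=env.observe();
a,f=over(peg,.2)
for k in (5,6,7,8): print(rel(o,*pose(a*k/8,phi0,.2)))
E
```

```text
time_s: 4.92
position: [0.5397, -0.1439, 0.1237]
tool_rot: [[0.716, 0.682, -0.148], [0.668, -0.732, -0.135], [-0.201, -0.002, -0.98]]
ft_force: [-5.3, -5.6, 0.8]
grip_width: 0.016
gripper_force: 49.4
[ 0.0108  0.0059 -0.0033 -0.0027  0.0023 -0.0025]
[ 0.0203  0.0114 -0.0053 -0.0027  0.0023 -0.0025]
[ 0.0301  0.0164 -0.0073 -0.0027  0.0023 -0.0025]
[ 0.0401  0.0208 -0.0093 -0.0027  0.0023 -0.0025]
```

```bash
python3 -m pendant '[[0,0.008,0.004,-0.0015,0,0,0],[0,0.016,0.009,-0.003,0,0,0],[0,0.024,0.013,-0.005,0,0,0],[0,0.031,0.017,-0.006,0,0,0],[0,0.038,0.021,-0.0075,0,0,0]]'; python3 - <<'E'
from plan import *
o=env.observe();
a,f=over(peg,.2)
for k in range(7): print(rel(o,*pose(a,phi0+(f-phi0)*k/6,.2)))
E
```

```text
time_s: 5.55
position: [0.5823, -0.1329, 0.1234]
tool_rot: [[0.717, 0.682, -0.149], [0.668, -0.732, -0.135], [-0.201, -0.002, -0.98]]
ft_force: [-5.6, -4.4, 1.3]
grip_width: 0.0164
gripper_force: 49.4
[ 0.0021 -0.0002 -0.0018 -0.0029  0.0023 -0.0026]
[ 0.0037 -0.0309 -0.0021  0.019   0.0024  0.1051]
[ 0.0085 -0.0613 -0.003   0.041   0.0025  0.2127]
[ 0.0166 -0.0909 -0.0046  0.063   0.0027  0.3204]
[ 0.0279 -0.1194 -0.0068  0.0849  0.0028  0.4281]
[ 0.0421 -0.1466 -0.0097  0.1069  0.0029  0.5357]
[ 0.0591 -0.1719 -0.0131  0.1289  0.003   0.6434]
```

```bash
python3 -m pendant '[[0,0.0025,-0.015,-0.002,0.008,0,0.05],[0,0.0037,-0.031,-0.002,0.019,0,0.105],[0,0.006,-0.046,-0.0025,0.03,0,0.16],[0,0.0085,-0.061,-0.003,0.041,0,0.213],[0,0.0165,-0.091,-0.0045,0.063,0.002,0.32]]'; python3 - <<'E'
from plan import *
o=env.observe();
a,f=over(peg,.2)
for k in range(6,13): print(rel(o,*pose(a,phi0+(f-phi0)*k/12,.2)))
E
```

```text
time_s: 6.18
position: [0.5327, -0.054, 0.1245]
tool_rot: [[0.895, 0.408, -0.181], [0.4, -0.913, -0.08], [-0.198, -0.0, -0.98]]
ft_force: [-1.5, -0.6, -1.1]
grip_width: 0.016
gripper_force: 49.4
[-0.0001  0.0007 -0.0003 -0.001  -0.0009 -0.0033]
[ 0.0002 -0.0147 -0.0004  0.0099 -0.0009  0.0506]
[ 0.0014 -0.03   -0.0006  0.0208 -0.0009  0.1045]
[ 0.0035 -0.0453 -0.001   0.0317 -0.0008  0.1583]
[ 0.0063 -0.0604 -0.0016  0.0426 -0.0008  0.2122]
[ 0.0099 -0.0753 -0.0023  0.0535 -0.0008  0.266 ]
[ 0.0144 -0.09   -0.0032  0.0644 -0.0008  0.3199]
```

```bash
python3 -m pendant '[[0,0.0015,-0.03,-0.0005,0.021,0,0.105],[0,0.0035,-0.045,-0.001,0.032,0,0.158],[0,0.0065,-0.0605,-0.0015,0.043,0,0.212],[0,0.01,-0.0755,-0.0025,0.054,0,0.266],[0,0.0145,-0.09,-0.003,0.0645,0,0.32]]'; python3 -m pendant '[[0,0,0,0,0,0,0],[0,0,0,0,0,0,0]]'; python3 - <<'E'
from plan import *
o=env.observe();th=.2
a,f=over(peg,th);print(a,f,rel(o,*pose(a,f,th)))
out=[]
for n in('side','top'):
    im=env.get_image(n)
    H=np.r_[peg,.036+.17*np.sin(th)+.006];q=proj(im,H)
    print(n,'pred hole',q,[(round(r['conf'],2),np.array(r['centre'])) for r in env.tip_of(n,'hole_mid')][:2])
    u,v=(q-[25,19]).astype(int);x=cv2.resize(im['image'][v:v+38,u:u+50],(400,304),interpolation=cv2.INTER_CUBIC)
    y=x.copy();k=lambda X:tuple(int(t) for t in (proj(im,X)-[u,v]+.5)*8)
    cv2.circle(y,k(H),3,(0,0,255),-1);cv2.line(y,k(np.r_[peg,.034]),k(np.r_[peg,.054]),(0,255,0),1)
    out.append(np.hstack([x,y]));
cv2.imwrite('pics/ov.png',np.vstack(out)[:600])
E
```

```text
time_s: 6.8
position: [0.5089, 0.0347, 0.1246]
tool_rot: [[0.976, 0.096, -0.198], [0.094, -0.995, -0.018], [-0.199, -0.001, -0.98]]
ft_force: [-2.8, -1.8, -1.2]
grip_width: 0.0162
gripper_force: 49.4
time_s: 7.05
position: [0.5098, 0.034, 0.1251]
tool_rot: [[0.976, 0.099, -0.196], [0.097, -0.995, -0.02], [-0.197, 0.0, -0.98]]
ft_force: [-4.1, -0.8, -0.8]
grip_width: 0.0163
gripper_force: 49.4
0.4363155097334529 0.09371898641461561 [-0.0002 -0.0002  0.0003  0.0014 -0.0013  0.005 ]
side pred hole [304.2128 176.7101] [(0.86, array([305. , 176.3]))]
top pred hole [274.9473 181.3114] [(0.53, array([275.1, 182.3]))]
```

View pics/ov.png

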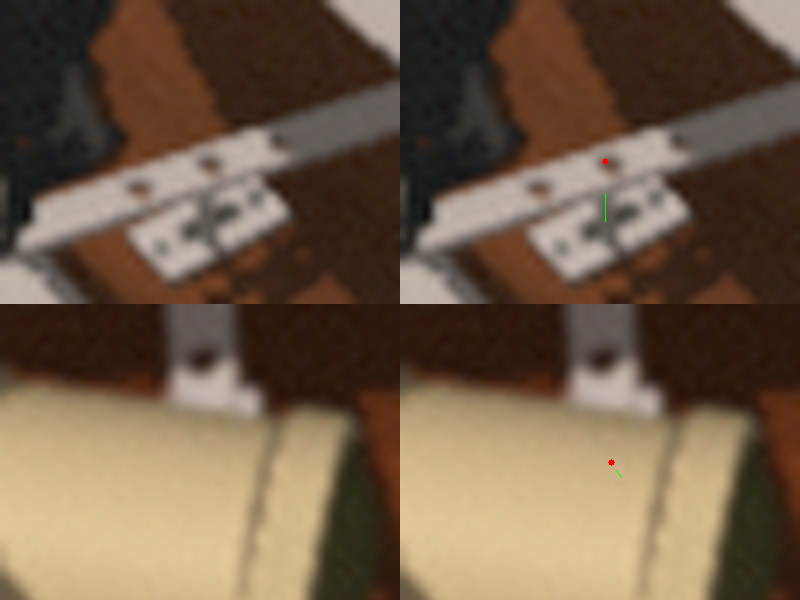

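The hole (side crop 209,163) and peg (about 209,225) share the same column, so they line up with the model. The top view is hidden by the arm. Lowering now to just above the tip.

```bash
cat > nx.py <<'E'
import sys
from plan import *
# usage: nx.py dx dy th...  (peg offset, window axes, mm)
dx,dy=float(sys.argv[1])/1e3,float(sys.argv[2])/1e3;o=env.observe()
print('t',o['time_s'],'F',o['ft_force'])
for t in sys.argv[3:]:
    t=float(t);print(t,rel(o,*pose(*over(peg+Rw@[dx,dy],t),t)))
E
python3 nx.py 0 0 .2 .18 .16 .14 .13 .12
```

```text
t 7.25 F [-3.4802 -0.166  -0.8923]
0.2 [-0.0005 -0.0002  0.0007  0.0017 -0.0022  0.0041]
0.18 [-0.0006 -0.      0.0065  0.0015  0.0178  0.0031]
0.16 [-0.0005  0.      0.0122  0.0013  0.0378  0.0023]
0.14 [-0.0004  0.0001  0.018   0.0011  0.0578  0.0015]
0.13 [-0.0004  0.0002  0.0209  0.0011  0.0678  0.0012]
0.12 [-0.0003  0.0002  0.0238  0.001   0.0778  0.0009]
```

```bash
python3 -m pendant '[[0,0,0,0.0065,0,0.018,0.003],[0,0,0,0.012,0,0.038,0.002],[0,0,0,0.018,0,0.058,0.0015],[0,0,0,0.0238,0,0.078,0.001],[0,0,0,0.0238,0,0.078,0.001]]'; python3 nx.py 0 0 .12 .11 .10 .09 .08 .07
```

```text
time_s: 7.88
position: [0.505, 0.0337, 0.102]
tool_rot: [[0.988, 0.097, -0.12], [0.096, -0.995, -0.013], [-0.121, 0.001, -0.993]]
ft_force: [-6.2, -2.6, -1.5]
grip_width: 0.0164
gripper_force: 49.4
t 7.875 F [-6.1511 -2.5557 -1.5429]
0.12 [ 0.0002  0.0004 -0.0001  0.0012  0.0011  0.0001]
0.11 [ 0.0001  0.0004  0.0028  0.0011  0.0111 -0.0002]
0.1 [-0.      0.0004  0.0057  0.0011  0.0211 -0.0005]
0.09 [-0.0001  0.0004  0.0086  0.0011  0.0311 -0.0007]
0.08 [-0.0002  0.0005  0.0115  0.0011  0.0411 -0.0009]
0.07 [-0.0003  0.0005  0.0144  0.0011  0.0511 -0.001 ]
```

```bash
python3 -m pendant '[[0,0,0.0004,0.003,0.001,0.01,0],[0,0,0.0004,0.0055,0.001,0.021,0],[0,0,0.0004,0.0055,0.001,0.021,0]]'; python3 nx.py 0 0 .1 .09 .08 .07
```

```text
time_s: 8.25
position: [0.5042, 0.0332, 0.0969]
tool_rot: [[0.99, 0.097, -0.1], [0.097, -0.995, -0.01], [-0.101, 0.0, -0.995]]
ft_force: [-7.9, -1.8, 2.3]
grip_width: 0.0166
gripper_force: 49.8
t 8.25 F [-7.9108 -1.7799  2.2758]
0.1 [ 0.0001  0.      0.0005  0.0003  0.0008 -0.0002]
0.09 [-0.      0.      0.0034  0.0003  0.0108 -0.0005]
0.08 [-0.0002  0.0001  0.0063  0.0003  0.0208 -0.0006]
0.07 [-0.0003  0.0001  0.0092  0.0003  0.0308 -0.0008]
```

```bash
python3 -m pendant '[[0,0,0.0002,0.0015,0,0.005,0],[0,0,0.0002,0.0028,0,0.01,0],[0,0,0.0002,0.0028,0,0.01,0]]'; python3 nx.py 0 0 .09 .08 .07 .06 .05
```

```text
time_s: 8.62
position: [0.5039, 0.0331, 0.0944]
tool_rot: [[0.991, 0.097, -0.09], [0.097, -0.995, -0.009], [-0.091, 0.0, -0.996]]
ft_force: [-8.9, -1.8, 6.8]
grip_width: 0.0161
gripper_force: 50.1
t 8.625 F [-8.8586 -1.7899  6.7959]
0.09 [-0.     -0.0001  0.0009  0.0002  0.0008 -0.0004]
0.08 [-0.0002 -0.      0.0038  0.0002  0.0108 -0.0006]
0.07 [-0.0004 -0.      0.0067  0.0002  0.0208 -0.0007]
0.06 [-0.0005 -0.      0.0096  0.0002  0.0308 -0.0009]
0.05 [-0.0007  0.      0.0126  0.0002  0.0408 -0.001 ]
```

Contact with the tip as predicted, and the hole isn't on it yet. I'll ease off and search at light contact.

```bash
python3 -m pendant '[[0,0,0,-0.003,0,-0.012,0]]'; for d in "0 0" "0 -2" "0 -4" "2 -2" "-2 -2" "0 2" "2 0" "4 0" "-2 0" "-4 0" "2 2" "-2 2"; do echo "$d"; python3 nx.py $d .1|tail -1;done; python3 -c "
from rig import env;o=env.observe();print(o['ft_force'],o['position'],o['wrist_torque'])"
```

```text
time_s: 8.75
position: [0.5043, 0.0331, 0.0973]
tool_rot: [[0.99, 0.097, -0.102], [0.097, -0.995, -0.01], [-0.103, 0.0, -0.995]]
ft_force: [-7.1, -1.1, 1.5]
grip_width: 0.0162
gripper_force: 49.7
0 0
0.1 [ 0.0001 -0.0001  0.0009  0.0001  0.0029 -0.0002]
0 -2
0.1 [ 0.0002  0.0033  0.0009 -0.0011  0.0029 -0.0121]
0 -4
0.1 [ 0.0003  0.0067  0.0009 -0.0023  0.0029 -0.0239]
2 -2
0.1 [ 0.0022  0.0036  0.0007 -0.0014  0.0029 -0.0151]
-2 -2
0.1 [-0.0018  0.0031  0.0011 -0.0008  0.0029 -0.0093]
0 2
0.1 [ 0.0001 -0.0035  0.0009  0.0014  0.0029  0.0117]
2 0
0.1 [ 0.0021  0.0002  0.0007 -0.0002  0.0029 -0.0032]
4 0
0.1 [ 0.0041  0.0005  0.0005 -0.0005  0.0029 -0.0063]
-2 0
0.1 [-0.0018 -0.0003  0.0011  0.0004  0.0029  0.0026]
-4 0
0.1 [-0.0038 -0.0006  0.0013  0.0007  0.0029  0.0053]
2 2
0.1 [ 0.002  -0.0032  0.0007  0.0011  0.0029  0.0087]
-2 2
0.1 [-0.0019 -0.0037  0.0011  0.0016  0.0029  0.0145]
[-7.07358662 -1.06075462  1.46669944] [0.50426664 0.03313561 0.09729459] [-0.13533687  1.20881668  0.01579647]
```

```bash
python3 -m pendant '[[0,0,0.002,0.0005,0,0.0015,-0.006],[0,0,0.0033,0.0005,0,0.0015,-0.012]]'; python3 -m pendant '[[0,0,0.0017,0,0,0,-0.006],[0,0,0.0034,0,0,0,-0.012]]'; python3 nx.py 0 0 .1
```

```text
time_s: 9.0
position: [0.5047, 0.0304, 0.0966]
tool_rot: [[0.989, 0.109, -0.1], [0.109, -0.994, -0.009], [-0.101, -0.002, -0.995]]
ft_force: [-6.2, 2.8, 2.3]
grip_width: 0.0161
gripper_force: 49.7
time_s: 9.25
position: [0.5049, 0.0275, 0.0966]
tool_rot: [[0.988, 0.121, -0.101], [0.12, -0.993, -0.007], [-0.101, -0.005, -0.995]]
ft_force: [-7.1, 6.2, 2.7]
grip_width: 0.0163
gripper_force: 49.8
t 9.25 F [-7.1491  6.1747  2.7011]
0.1 [ 0.0001 -0.0057  0.0002 -0.0024  0.001   0.0237]
```

```bash
python3 -m pendant '[[0,0,0,-0.004,0,-0.012,0],[0,0,0,-0.004,0,-0.012,0]]'; python3 nx.py 0 2 .115 | tail -1;  python3 - <<'E'
from plan import *
th=.115;o=env.observe();print(o['ft_force'])
im=env.get_image('side');env.get_image('top')
print([(round(r['conf'],2),np.array(r['centre'])) for r in env.tip_of('side','hole_mid')][:2],proj(im,np.r_[peg,.036+.17*np.sin(th)+.006]))
u,v=proj(im,np.r_[peg,.045]).astype(int)-[20,15]
cv2.imwrite('pics/s2.png',cv2.resize(im['image'][v:v+30,u:u+40],(800,600),interpolation=cv2.INTER_CUBIC))
E
```

```text
time_s: 9.5
position: [0.5052, 0.0271, 0.1003]
tool_rot: [[0.986, 0.121, -0.113], [0.121, -0.993, -0.01], [-0.114, -0.004, -0.994]]
ft_force: [-6.2, 2.6, -2.5]
grip_width: 0.016
gripper_force: 49.4
0.115 [ 0.0006 -0.0096 -0.0004  0.0006 -0.0011  0.0362]
[-6.245   2.578  -2.4969]
[(0.96, array([305.4, 179. ]))] [304.2047 179.2972]
```

View pics/s2.png

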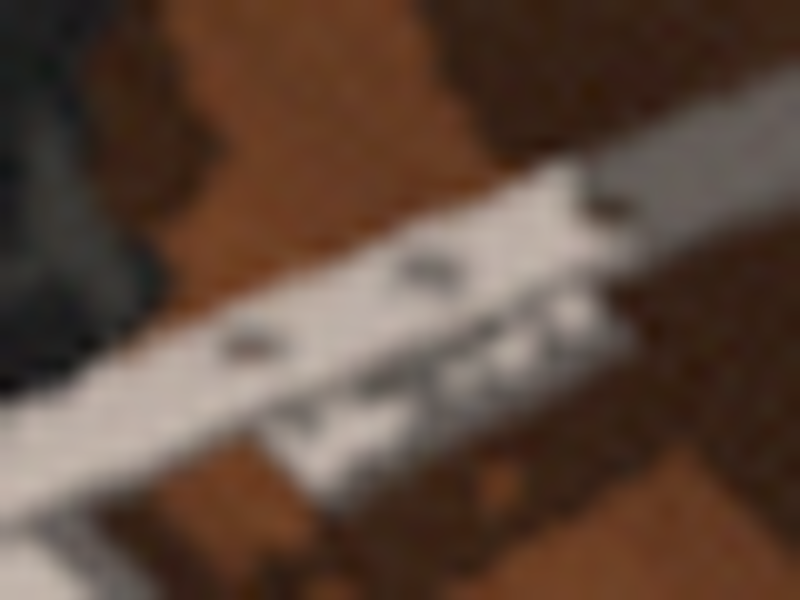

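Free of the peg, 2.6 N of the side force remains (swivel friction), so nothing is caught. The picture puts the mid hole at crop (430,270) against an expected (438,267): y about right, hole perhaps 2 mm short in x. Searching along x at dy = -3.

```bash
for d in "0 -3 .1" "2 -3 .1" "4 -3 .1" "-2 -3 .1"; do python3 nx.py $d | tail -1;done
```

```text
0.1 [ 0.0004 -0.0011  0.0038 -0.003   0.0137  0.006 ]
0.1 [ 0.0024 -0.0008  0.0036 -0.0033  0.0137  0.003 ]
0.1 [ 0.0044 -0.0005  0.0034 -0.0036  0.0137 -0.0001]
0.1 [-0.0016 -0.0014  0.004  -0.0027  0.0137  0.0088]
```

```bash
python3 -m pendant '[[0,0.0015,-0.001,0.002,-0.003,0.008,0.003],[0,0.0024,-0.001,0.0036,-0.003,0.0137,0.003]]';python3 -m pendant '[[0,0.001,0,0,0,0,-0.002],[0,0.002,0,0,0,0,-0.003]]';python3 -m pendant '[[0,-0.002,0,0,0,0,0.003],[0,-0.004,0,0,0,0,0.006],[0,-0.006,0,0,0,0,0.009]]'; python3 nx.py -2 -3 .1
```

```text
time_s: 9.9
position: [0.5053, 0.028, 0.0962]
tool_rot: [[0.988, 0.118, -0.104], [0.118, -0.993, -0.012], [-0.105, -0.0, -0.995]]
ft_force: [-16.5, -2.1, 5.1]
grip_width: 0.016
gripper_force: 49.7
time_s: 10.15
position: [0.5056, 0.0281, 0.0958]
tool_rot: [[0.987, 0.121, -0.108], [0.121, -0.993, -0.013], [-0.109, -0.001, -0.994]]
ft_force: [-22.5, -3.7, 6.1]
grip_width: 0.0162
gripper_force: 49.9
time_s: 10.52
position: [0.5043, 0.0276, 0.0974]
tool_rot: [[0.989, 0.112, -0.095], [0.111, -0.994, -0.012], [-0.096, 0.001, -0.995]]
ft_force: [-0.8, 1.9, 2.0]
grip_width: 0.0159
gripper_force: 49.7
t 10.525 F [-0.8341  1.9027  1.9803]
0.1 [-0.0012 -0.0007  0.0011  0.0012 -0.0039 -0.0004]
```

Pushing +x is blocked firmly, far beyond what friction allows, so the tip seems to be inside the hole against its indoor wall and the shoulder is holding the bar up. Working the hole back in -x in small steps.

```bash
python3 -m pendant '[[0,-0.001,0,-0.0005,0,0,0.001],[0,-0.0015,0,-0.0005,0,0,0.0015]]'; python3 -m pendant '[[0,-0.001,0,0,0,0,0.001],[0,-0.0015,0,0,0,0,0.0015]]'; python3 nx.py -4 -3 .1
```

```text
time_s: 10.78
position: [0.5031, 0.0272, 0.0979]
tool_rot: [[0.989, 0.111, -0.095], [0.11, -0.994, -0.013], [-0.095, 0.002, -0.995]]
ft_force: [-0.1, 1.7, 0.7]
grip_width: 0.0165
gripper_force: 49.6
time_s: 11.02
position: [0.5012, 0.0274, 0.0976]
tool_rot: [[0.989, 0.109, -0.096], [0.108, -0.994, -0.012], [-0.096, 0.001, -0.995]]
ft_force: [2.6, 4.5, -1.9]
grip_width: 0.0163
gripper_force: 49.3
t 11.025 F [ 2.6307  4.4922 -1.8985]
0.1 [-0.     -0.0009  0.0012  0.0013 -0.0034 -0.0009]
```

```bash
python3 -m pendant '[[0,0.0005,-0.001,0.001,0,0.004,0.004],[0,0.001,-0.0015,0.002,0,0.008,0.006]]'; python3 nx.py -3 -2 .1 .09 .08 .07
```

```text
time_s: 11.28
position: [0.5008, 0.0286, 0.0953]
tool_rot: [[0.991, 0.103, -0.09], [0.103, -0.995, -0.012], [-0.091, 0.003, -0.996]]
ft_force: [-4.3, -0.1, -1.4]
grip_width: 0.0159
gripper_force: 49.4
t 11.275 F [-4.3136 -0.0807 -1.3592]
0.1 [ 0.0009 -0.0013 -0.0012  0.0026 -0.0087 -0.0019]
0.09 [ 0.0007 -0.0012  0.0017  0.0026  0.0013 -0.0021]
0.08 [ 0.0006 -0.0012  0.0047  0.0026  0.0113 -0.0023]
0.07 [ 0.0004 -0.0012  0.0076  0.0026  0.0213 -0.0024]
```

Fz is back to the hanging weight 4 mm below the earlier contact height, so the tip is in. Lowering in small steps.

```bash
python3 -m pendant '[[0,0,0,0.0015,0,0.005,0],[0,0,0,0.0025,0,0.009,0]]'; python3 -m pendant '[[0,0,0,0.001,0,0.004,0],[0,0,0,0.002,0,0.008,0]]'
```

```text
time_s: 11.52
position: [0.501, 0.0286, 0.0929]
tool_rot: [[0.991, 0.103, -0.08], [0.103, -0.995, -0.011], [-0.081, 0.003, -0.997]]
ft_force: [-4.7, 0.4, -1.2]
grip_width: 0.0163
gripper_force: 49.4
time_s: 11.78
position: [0.5012, 0.0286, 0.0911]
tool_rot: [[0.992, 0.103, -0.071], [0.103, -0.995, -0.01], [-0.072, 0.003, -0.997]]
ft_force: [-3.9, -0.8, -2.1]
grip_width: 0.0161
gripper_force: 49.4
```

```bash
python3 -m pendant '[[0,0,0,0.0015,0,0.005,0],[0,0,0,0.003,0,0.01,0],[0,0,0,0.003,0,0.01,0]]'; python3 nx.py -3 -1 .06 .04 .02 0
```

```text
time_s: 12.15
position: [0.501, 0.0286, 0.0881]
tool_rot: [[0.993, 0.103, -0.062], [0.103, -0.995, -0.009], [-0.062, 0.002, -0.998]]
ft_force: [-4.9, -0.1, -0.4]
grip_width: 0.016
gripper_force: 49.5
t 12.15 F [-4.9356 -0.1418 -0.4125]
0.06 [-0.0007 -0.0028  0.0033  0.0027  0.0023  0.0033]
0.04 [-0.0012 -0.0028  0.0091  0.0026  0.0223  0.0032]
0.02 [-0.0016 -0.0028  0.015   0.0026  0.0423  0.0031]
0.0 [-0.0019 -0.0029  0.0208  0.0026  0.0623  0.0032]
```

```bash
python3 -m pendant '[[0,-0.0001,0,0.002,0,0.007,0],[0,-0.0003,0,0.004,0,0.014,0],[0,-0.0004,0,0.006,0,0.02,0]]';python3 -m pendant '[[0,-0.0001,0,0.002,0,0.007,0],[0,-0.0003,0,0.004,0,0.014,0],[0,-0.0004,0,0.006,0,0.02,0]]'
```

```text
time_s: 12.52
position: [0.5003, 0.0285, 0.0821]
tool_rot: [[0.994, 0.103, -0.041], [0.103, -0.995, -0.007], [-0.042, 0.003, -0.999]]
ft_force: [-5.0, -0.5, -0.5]
grip_width: 0.0164
gripper_force: 49.5
time_s: 12.9
position: [0.4996, 0.0284, 0.0761]
tool_rot: [[0.994, 0.103, -0.021], [0.103, -0.995, -0.005], [-0.022, 0.002, -1.0]]
ft_force: [-4.4, 0.3, -1.4]
grip_width: 0.0164
gripper_force: 49.5
```

```bash
python3 -m pendant '[[0,-0.0001,0,0.002,0,0.007,0],[0,-0.0002,0,0.004,0,0.014,0],[0,-0.0003,0,0.006,0,0.02,0]]';python3 -m pendant '[[0,0,0,0.0015,0,0.001,0],[0,0,0,0.003,0,0.001,0],[0,0,0,0.003,0,0.001,0]]'
```

```text
time_s: 13.28
position: [0.499, 0.0284, 0.0701]
tool_rot: [[0.995, 0.103, -0.002], [0.103, -0.995, -0.003], [-0.002, 0.002, -1.0]]
ft_force: [-6.1, 0.9, 0.7]
grip_width: 0.0161
gripper_force: 49.5
time_s: 13.65
position: [0.4989, 0.0284, 0.0672]
tool_rot: [[0.995, 0.103, -0.001], [0.103, -0.995, -0.002], [-0.001, 0.002, -1.0]]
ft_force: [-6.5, 0.3, 1.7]
grip_width: 0.0161
gripper_force: 49.6
```

Bar is down at its level height. Easing the load onto the peg, then letting go and rising straight.

```bash
python3 -m pendant '[[0,-0.0005,0,0,0,0,0],[0,-0.001,0,0,0,0,0],[0,-0.001,0,0,0,0,0]]'; python3 -m pendant '[[0.3,0,0,0,0,0,0],[0.6,0,0,0,0,0,0],[0.6,0,0,0,0,0,0],[0.6,0,0,0,0,0,0]]'; python3 -m pendant '[[0.6,0,0,-0.02,0,0,0],[0.6,0,0,-0.06,0,0,0],[0.6,0,0,-0.11,0,0,0],[0.6,-0.04,0,-0.16,0,0,0],[0.6,-0.1,0,-0.18,0,0,0]]'
```

```text
time_s: 14.02
position: [0.4985, 0.0282, 0.0674]
tool_rot: [[0.995, 0.103, 0.0], [0.103, -0.995, -0.003], [-0.0, 0.003, -1.0]]
ft_force: [-3.9, -0.1, 0.2]
grip_width: 0.0161
gripper_force: 49.5
time_s: 14.52
position: [0.4984, 0.0282, 0.0673]
tool_rot: [[0.995, 0.103, -0.0], [0.103, -0.995, -0.003], [-0.001, 0.003, -1.0]]
ft_force: [0.2, -0.2, 0.2]
grip_width: 0.0511
gripper_force: 0.0
time_s: 15.15
position: [0.4009, 0.0183, 0.2488]
tool_rot: [[0.995, 0.104, 0.004], [0.104, -0.995, -0.004], [0.003, 0.004, -1.0]]
ft_force: [-0.8, -0.7, 0.2]
grip_width: 0.0514
gripper_force: 0.0
```

```bash
python3 -m pendant '[[0.6,-0.05,0.05,0,0,0,0],[0.6,-0.08,0.11,0,0,0,0],[0.6,-0.1,0.17,0,0,0,0],[0.6,-0.1,0.22,0,0,0,0],[0.6,-0.1,0.22,0,0,0,0]]'; python3 - <<'E'
from plan import *
out=[]
for n in('side','top'):
    im=env.get_image(n);u,v=proj(im,[.56,.04,.04]).astype(int)-[50,38]
    for t,z in(('knob',.062),('hole_mid',.039)):
        r=env.tip_of(n,t); 
        if r: print(n,t,round(r[0]['conf'],2),atz(im,r[0]['centre'],z))
    out.append(cv2.resize(im['image'][v:v+75,u:u+100],(400,300),interpolation=cv2.INTER_CUBIC))
cv2.imwrite('pics/end.png',np.hstack(out))
E
```

```text
time_s: 15.78
position: [0.3238, -0.214, 0.2472]
tool_rot: [[0.995, 0.098, -0.001], [0.098, -0.995, -0.003], [-0.001, 0.003, -1.0]]
ft_force: [0.8, 0.5, 0.1]
grip_width: 0.051
gripper_force: 0.0
side knob 0.57 [0.486 0.042 0.062]
side hole_mid 0.89 [0.6226 0.0455 0.039 ]
top knob 0.56 [0.5029 0.028  0.062 ]
top hole_mid 0.86 [0.6163 0.0472 0.039 ]
```

View pics/end.png

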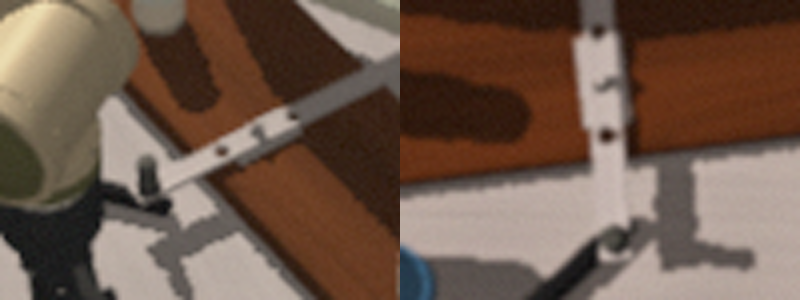

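The final picture shows the peg standing through the middle hole (top crop (603,85), side crop (260,132)), with an empty hole on each side. The bar lies down over the plate, the ladle and cup are where they were, and the arm is clear.

```bash
python3 -c "
from rig import env;print(env.close_job())"
```

```text
the job is handed in; nothing more can be done
None
```

The stay's middle hole is down over the peg, with the bar lying level and the window held half open. I let go, moved the arm clear and handed the job in at about 16 s. While feeling for the peg I pressed it an estimated 14 N straight down, but one sideways push took the wrist reading to about 23 N while the tip was caught, so the sideways load on the peg may have passed 20 N.

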